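# Pack the viscometer's disc spindles into their case

### The job

Put the four disc spindles away in the black storage case, each standing upright on the floor of the round well that matches its size: the largest disc in the largest well and so on down to the smallest disc in the smallest well. Leave the two cross-bladed vane spindles standing where they are, and do not knock any spindle over.

Things in the scene. Friction and masses are not known exactly. Their poses are not given: they have to be found in the camera images.
- disc_a: Disc spindle with the largest foot: a round flat steel disc 62 mm across, 5 mm thick, standing loose and upright on its disc on the bench. Thin 6 mm shaft up to a knurled dark steel coupling, 16 mm across, at heights 56 to 80 mm above the foot (total height 80 mm): grip here from above. Origin: centre of the underside, z up along the shaft.
- disc_b: Disc spindle with the second largest foot: a round flat steel disc 50 mm across, 5 mm thick, standing loose and upright on its disc on the bench. Thin 6 mm shaft up to a knurled dark steel coupling, 16 mm across, at heights 56 to 80 mm above the foot (total height 80 mm): grip here from above. Origin: centre of the underside, z up along the shaft.
- disc_c: Disc spindle with the third largest foot: a round flat steel disc 38 mm across, 5 mm thick, standing loose and upright on its disc on the bench. Thin 6 mm shaft up to a knurled dark steel coupling, 16 mm across, at heights 56 to 80 mm above the foot (total height 80 mm): grip here from above. Origin: centre of the underside, z up along the shaft.
- disc_d: Disc spindle with the smallest foot: a round flat steel disc 26 mm across, 5 mm thick, standing loose and upright on its disc on the bench. Thin 6 mm shaft up to a knurled dark steel coupling, 16 mm across, at heights 56 to 80 mm above the foot (total height 80 mm): grip here from above. Origin: centre of the underside, z up along the shaft.
- well_a: The largest well of the case: grey cup, bore 78 mm, wall 3 mm, 18 mm high, 4 mm floor (a stored foot stands 4 mm above this origin), for the 62 mm disc. Fixed. Origin: centre of its underside, z up. The 4 wells sit 2 x 2, 94 mm apart, on the 5 mm floor of a fixed black open case, 202 x 202 mm, rim 18 mm high; which well is in which corner varies.
- well_b: The second largest well of the case: grey cup, bore 66 mm, wall 3 mm, 18 mm high, 4 mm floor (a stored foot stands 4 mm above this origin), for the 50 mm disc. Fixed. Origin: centre of its underside, z up. The 4 wells sit 2 x 2, 94 mm apart, on the 5 mm floor of a fixed black open case, 202 x 202 mm, rim 18 mm high; which well is in which corner varies.
- well_c: The third largest well of the case: grey cup, bore 54 mm, wall 3 mm, 18 mm high, 4 mm floor (a stored foot stands 4 mm above this origin), for the 38 mm disc. Fixed. Origin: centre of its underside, z up. The 4 wells sit 2 x 2, 94 mm apart, on the 5 mm floor of a fixed black open case, 202 x 202 mm, rim 18 mm high; which well is in which corner varies.
- well_d: The smallest well of the case: grey cup, bore 42 mm, wall 3 mm, 18 mm high, 4 mm floor (a stored foot stands 4 mm above this origin), for the 26 mm disc. Fixed. Origin: centre of its underside, z up. The 4 wells sit 2 x 2, 94 mm apart, on the 5 mm floor of a fixed black open case, 202 x 202 mm, rim 18 mm high; which well is in which corner varies.
- vane_a: Vane spindle, a look-alike that stays out: its foot is a cross of four upright blades, 54 mm across, 3 mm thick, 30 mm high, standing loose on the bench. Same shaft, 16 mm coupling and 80 mm height as the disc spindles. Origin: centre of the underside, z up along the shaft.
- vane_b: Vane spindle, a look-alike that stays out: its foot is a cross of four upright blades, 38 mm across, 3 mm thick, 30 mm high, standing loose on the bench. Same shaft, 16 mm coupling and 80 mm height as the disc spindles. Origin: centre of the underside, z up along the shaft.
Things that resemble listed ones, but are neither listed nor needed, are in the scene too. What is shaped like the disc_b but yellow is not meant.

How it is judged:
By the outcome, as a careful person would: the job done as asked, in the order asked, and still so for the second after the job is handed in, with the robot touching nothing.
It also fails if it takes over 112 s, if anything falls off the work surface, if the arm or the gripper's body presses on something with over 40 N, if the wrist force passes 120 N, or if a joint passes its speed limit or range.

### The arm

A 7-joint arm with a two-finger parallel gripper is mounted at the origin on the work surface. World frame = base frame: x ahead of the robot, y to its left, z up, the work surface at z = 0. Lengths are in m, angles in rad, forces in N, time in s.
With the tool pointing down it reaches from about 0.375 to 0.925 m from the base axis. Payload 3.1 kg.
Tool frame: the origin (TCP) lies between the finger pads; the fingertips stand 11 mm ahead of it and the grasp point (between the pads) lies 8 mm behind it (env.tips_ahead is the distance from the TCP to the fingertips, in m); z points along the fingers, y is the line along which they close (so a half turn about z gives the same grasp; the last joint's range is limited). The gripper opens to 85 mm and grips with 20 to 120 N. Pads are 22 mm wide; open, the fingers measure 114 mm over their backs; the gripper's body (76 mm by 85 mm) begins 54 mm behind the grasp point. The pads swing forward as they close: fully open they stand 13 mm farther back than shut.
Start: joints at [-1.276, 0.383, 0.044, 1.598, -0.018, 1.161, -0.05], TCP at [0.249, 0.601, 0.216] pointing down, gripper open.
Joint ranges: [-2.61, 2.61], [-0.41, 2.15], [-1.48, 1.57], [0, 2.5], [-1.57, 4.71], [0.05, 1.97], [-2.85, 2.85]. Speed limits (rad/s): [2.79, 2.79, 3.14, 3.14, 3.14, 3.14, 3.14].

### API

Orientations are given as a rotation vector (axis times angle).
In Python, from rig import env gives the robot as it stands.
- The arm moves only by the tool arm_command, never from a script. Its argument "plan" is a list of rows, each a list of 4 numbers: the shift along the tool's x, y, z in mm, then the turn about the tool's z in rad. A call has 1 to 20 rows; each row is the pose to reach, as a shift and turn from the pose commanded when the call began, along the tool's axes at that moment; what a row does not reach only later rows make up. A row lasts 1/8 s, in which the tool goes at most 62.5 mm and 10.7 degrees, less where a joint would pass 70% of its speed; a pose out of reach is approached as far as the arm can. A call with a gripper value outside its range is refused whole. "claw" is the opening in per cent of the stroke, from 0 (shut) to 100 (fully open), set as the call begins (left out, the last holds). The fingers move at their own pace and stop on an object; "grip_force" is the grip in N (left out, the last holds). Time passes only in rows, so rows that repeat a pose let the fingers close. It gives the time, the measured TCP pose, the force, the opening and the grip force at its end, in the units of the state.
- env.sense(): the state, without advancing time (a new reading comes with each control period).
- env.get_image(name): name is "scene" or "top" or "wrist"; returns the picture (384x512x3 uint8, red, green, blue); there is no depth.
- env.camera_params(name): a dict with "fov_y" (degrees; the focal length in pixels is half the picture's height over the tangent of half this angle, whatever the lens; pixels are square), "cx", "cy" (the principal point, pixels), "R" (3x3) and "t" (3): a world point X has camera coordinates R X + t; the wrist camera has in their place "tool_from_camera" (4x4, takes a point from camera to tool coordinates, whose origin is the TCP and whose axes are the flange's). Camera axes: x right, y down, z forward; pixel columns grow to the right and rows downward; lengths in m; the calibration is good to about 2 mm. A picture is of the moment at which its call begins: read the wrist's pose just before it. camera_params takes no time and is no camera call.
- env.job_done(): hands the job in; it is judged then, once.
Trained networks look in the newest picture that a camera, given by its name, has taken for a name from the list of things; names that differ only in an ending like _2 or _b are one class to them, and where a whole thing is asked for, a point or a joint stands for the part that bears it (a point fixed in the world has none). Each returns a list of dicts, best first, with "p" (0 to 1); they miss things now and then, are a little off and sometimes report something else, mostly with a low value. They report only what shows in the picture. A call takes as long as a camera call. They do not tell look-alikes from the thing itself.
- env.look_for(camera, name): "position" ([x, y, z] in m, in the coordinates of the camera as it stood for that picture, good to about 4 mm: the middle of the surface that is visible of it).
- env.outline_of(camera, name): "pixels" (384x512 bool, what is visible of it).
The state is a dict: "clock": time; "joint_positions": joint angles; "qd": joint speeds; "tau": joint torques, N m; "ee_pos": TCP position; "tcp_rot": TCP orientation; "ft_force": force on the tool from outside, world axes, zero at the start; "ft_torque": the same for the moment, N m; "width": finger opening in m; "grip_force": force on a finger pad.
Only numpy, scipy, OpenCV 4.12 (cv2) and the standard library are available. Lean on these libraries where they do the work, as an engineer would, in place of code of your own. Each camera call takes 0.05 s, during which the arm holds its last target. There are 200 camera calls.

## Working session

There is one attempt and no reset: what is moved stays moved. The work goes in short steps, Python scripts to look and compute and a tool call to move; the robot and the scene stay as the last step left them, time stands still between calls to the robot, and variables do not carry over. Pictures are saved under pics/ and viewed, at most 14 in all, crops included, and the job is handed in when it is done.

Besides the shell and the picture viewer there is one more tool, called after "Call:" by a JSON object that holds its "op" and its "data", one argument or row to a line. arm_command: Moves the arm, as the interface text tells. Its arguments: {"type":"object","properties":{"plan":{"type":"array"},"claw":{"type":"number"},"grip_force":{"type":"number"}},"required":["plan"]}

```bash
ls; mkdir -p pics
python3 - <<'E'
from rig import env
import cv2,numpy as np
s=env.sense();print(s['clock'],s['ee_pos'],s['tcp_rot'],s['width'],env.tips_ahead)
for n in ['top','scene']:
    im=env.get_image(n);cv2.imwrite(f'pics/{n}0.png',im[:,:,::-1])
    p=env.camera_params(n);print(n,p)
print(env.camera_params('wrist'))
E
```

```text
pics
0.0 [0.24840416 0.59957365 0.21467339] [-0.612797   -3.08083766  0.00415368] 0.08599035540381107 0.011
top {'fov_y': 53.345102122698314, 'cx': 251.13158519072852, 'cy': 192.49818227191807, 'R': array([[-0.01829453, -0.99980359,  0.00762221],
       [-0.99580928,  0.01753716, -0.08975703],
       [ 0.08960573, -0.00923233, -0.99593452]]), 't': array([-0.04961033,  0.56477255,  0.87278549])}
scene {'fov_y': 51.68580413925801, 'cx': 259.61959137986696, 'cy': 188.74818390041816, 'R': array([[ 0.24432324,  0.96967959, -0.00525738],
       [ 0.60176329, -0.15586896, -0.78331718],
       [-0.76038615,  0.18821889, -0.62159999]]), 't': array([-0.08186076, -0.31909649,  1.37879777])}
{'fov_y': 67.29979799341035, 'cx': 251.75024592908585, 'cy': 188.8432335170086, 'tool_from_camera': array([[-5.92524285e-04, -9.52908687e-01, -3.03256794e-01,
         7.78794998e-02],
       [ 9.99999485e-01, -3.14771808e-04, -9.64777030e-04,
        -1.17774128e-04],
       [ 8.23887723e-04, -3.03257210e-01,  9.52908383e-01,
        -1.58047284e-01],
       [ 0.00000000e+00,  0.00000000e+00,  0.00000000e+00,
         1.00000000e+00]])}
```

View pics/top0.png

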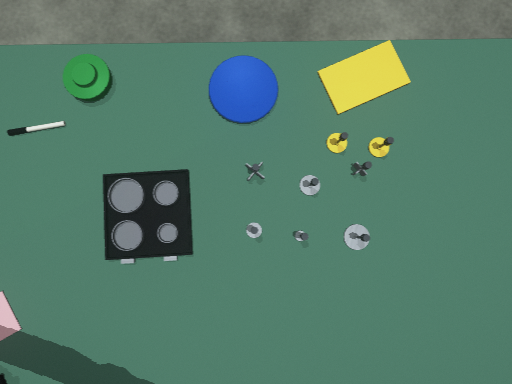

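View pics/scene0.png

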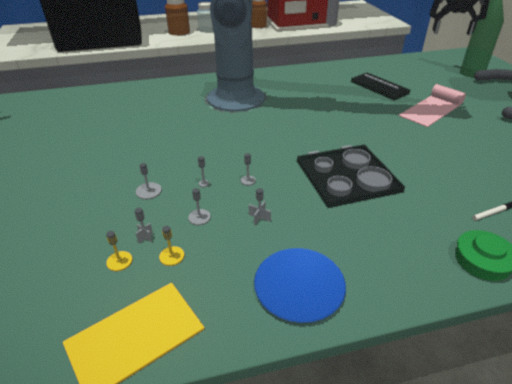

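The top view shows the case at (148,214), with well a at (126,195), b at (127,235), c at (165,193) and d at (167,233). The discs are a at (357,237), b at (310,185), c at (254,230) and d at (300,236). The vanes are at (255,170) and (360,168), and the yellow look-alikes at (337,142) and (379,147). The scene view agrees.

```bash
cat > h.py <<'E'
from rig import env
import cv2,numpy as np
from scipy.spatial.transform import Rotation as Ro
def cam(n):
    """R,t world->camera, K params"""
    p=env.camera_params(n)
    f=192/np.tan(np.radians(p['fov_y']/2))
    if n=='wrist':
        s=env.sense();T=np.eye(4);T[:3,:3]=Ro.from_rotvec(s['tcp_rot']).as_matrix();T[:3,3]=s['ee_pos']
        M=np.linalg.inv(T@p['tool_from_camera']);R,t=M[:3,:3],M[:3,3]
    else: R,t=np.array(p['R']),np.array(p['t'])
    return R,t,f,p['cx'],p['cy']
def pix2w(c,u,v,z):
    R,t,f,cx,cy=c
    d=R.T@np.array([(u-cx)/f,(v-cy)/f,1]);o=-R.T@t
    return o+d*(z-o[2])/d[2]
def w2pix(c,X):
    R,t,f,cx,cy=c;q=R@np.array(X)+t
    return np.array([f*q[0]/q[2]+cx,f*q[1]/q[2]+cy])
def save(im,name): cv2.imwrite('pics/'+name,im[:,:,::-1])
E
python3 - <<'E'
from h import *
np.set_printoptions(precision=3,suppress=True)
c=cam('top');env.get_image('top')
for n in ['disc_a','vane_a','well_a']:
    for d in env.look_for('top',n): 
        w=c[0].T@(np.array(d['position'])-c[1]);print(n,round(d['p'],2),w,w2pix(c,w))
    for d in env.outline_of('top',n):
        ys,xs=np.nonzero(d['pixels']);print(' out',round(d['p'],2),xs.min(),xs.max(),ys.min(),ys.max(),len(xs),)
z=.005
for n,(u,v) in dict(a=(357,237),b=(310,185),c=(254,230),d=(299,236),va=(255,171),vb=(360,169)).items(): print(n,pix2w(c,u,v,z))
for n,(u,v) in dict(wa=(126,195),wb=(127,235),wc=(165,193),wd=(167,233)).items(): print(n,pix2w(c,u,v,.023))
im=env.get_image('top');save(cv2.resize(im[140:270,95:385],None,fx=2.7,fy=2.7,interpolation=cv2.INTER_CUBIC),'topc.png')
E
```

```text
disc_a 0.98 [ 0.454 -0.309  0.004] [356.15  237.195]
disc_a 0.84 [ 0.684 -0.264  0.007] [334.12  142.533]
disc_a 0.69 [ 0.673 -0.37   0.004] [377.467 146.655]
disc_a 0.62 [ 0.471 -0.062  0.007] [252.814 232.082]
disc_a 0.56 [ 0.454 -0.172  0.01 ] [299.203 238.246]
disc_a 0.54 [ 0.579 -0.199  0.003] [308.363 186.208]
 out 0.84 369 393 137 156 355
 out 0.78 247 261 223 237 183
 out 0.73 301 319 175 194 300
 out 0.66 327 347 132 152 355
 out 0.61 344 369 223 249 547
 out 0.48 295 308 230 240 122
vane_a 0.58 [ 0.61  -0.073  0.03 ] [256.282 172.577]
vane_a 0.48 [ 0.613 -0.32   0.025] [360.568 169.961]
 out 0.68 300 319 175 194 313
 out 0.54 356 370 163 174 114
 out 0.49 248 262 163 177 106
well_a 0.94 [0.47  0.233 0.009] [128.058 234.834]
well_a 0.86 [0.566 0.143 0.008] [166.141 193.795]
well_a 0.81 [0.474 0.139 0.012] [167.459 232.469]
well_a 0.66 [0.567 0.238 0.008] [126.38  193.963]
 out 0.82 108 144 178 213 1064
 out 0.81 113 143 220 250 788
 out 0.81 153 179 180 205 508
 out 0.68 157 178 223 242 339
a [ 0.455 -0.31   0.005]
b [ 0.581 -0.202  0.005]
c [ 0.476 -0.065  0.005]
d [ 0.46  -0.172  0.005]
va [ 0.618 -0.07   0.005]
vb [ 0.618 -0.325  0.005]
wa [0.563 0.234 0.023]
wb [0.47  0.231 0.023]
wc [0.566 0.143 0.023]
wd [0.473 0.138 0.023]
```

View pics/topc.png

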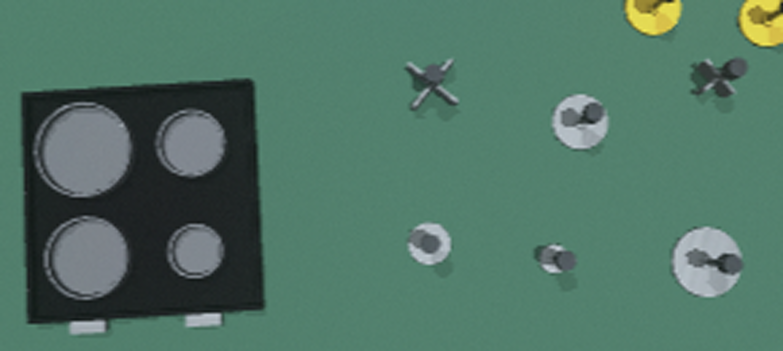

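```bash
cat >> h.py <<'E'
def go(x,y,z):
    """shift in tool mm + turn to make tool x = world -x"""
    s=env.sense();R=Ro.from_rotvec(s['tcp_rot']).as_matrix()
    d=R.T@(np.array([x,y,z])-s['ee_pos'])*1000
    w=R.T@np.array([-1,0,0]);print('shift',d.round(1),'turn',round(float(np.arctan2(w[1],w[0])),3))
E
python3 -c "
from h import *
go(.518,.187,.25)"
```

```text
shift [-407.  -278.9  -34. ] turn -0.393
```

Call:
{"op": "arm_command", "data": {
  "plan": [
    [-407, -279, -35, -0.393],
    [-407, -279, -35, -0.393],
    [-407, -279, -35, -0.393],
    [-407, -279, -35, -0.393],
    [-407, -279, -35, -0.393],
    [-407, -279, -35, -0.393],
    [-407, -279, -35, -0.393],
    [-407, -279, -35, -0.393],
    [-407, -279, -35, -0.393],
    [-407, -279, -35, -0.393],
    [-407, -279, -35, -0.393],
    [-407, -279, -35, -0.393]
  ],
  "claw": 50,
  "grip_force": 40
}}

```text
clock: 2.0
ee_pos: [0.5171, 0.1888, 0.2508]
tcp_rot: [0.006, -3.141, -0.0]
ft_force: [-0.4, -0.1, 0.2]
width: 0.0426
grip_force: 0.0
```

Run:
```python
from h import *
np.set_printoptions(precision=4,suppress=True)
c=cam('wrist');im=env.get_image('wrist');save(im,'w1.png')
for d in env.outline_of('wrist','well_a'):
    m=d['pixels'].astype(np.uint8);k,_=cv2.findContours(m,0,2);k=max(k,key=cv2.contourArea)
    (u,v),ax,an=cv2.fitEllipse(k)
    print(round(d['p'],2),(round(u),round(v)),np.round(ax),pix2w(c,u,v,.023))
for n,p in dict(wa=(.563,.234),wb=(.470,.231),wc=(.566,.143),wd=(.473,.138)).items(): print(n,w2pix(c,[*p,.023]))
go(.51,-.19,.25)
```

```text
0.96 (284, 121) [54. 55.] [0.4687 0.2301 0.023 ]
0.64 (213, 124) [35. 36.] [0.473 0.137 0.023]
0.63 (218, 191) [42. 43.] [0.5653 0.1414 0.023 ]
0.59 (284, 189) [58. 59.] [0.5611 0.2332 0.023 ]
wa [284.0395 189.8104]
wb [284.3748 122.0868]
wc [219.3419 191.637 ]
wd [213.3371 124.1994]
shift [   8.4 -378.1    0.9] turn 0.003
```

View pics/w1.png

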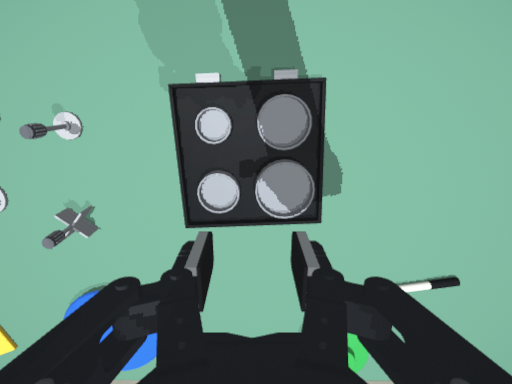

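The wrist view shows all four wells in the case, centred at (284,189), (284,121), (218,191) and (213,124). This matches the top camera to within 2 mm.

Call:
{"op": "arm_command", "data": {
  "plan": [
    [10, -378, 0, 0],
    [10, -378, 0, 0],
    [10, -378, 0, 0],
    [10, -378, 0, 0],
    [10, -378, 0, 0],
    [10, -378, 0, 0],
    [10, -378, 0, 0],
    [10, -378, 0, 0],
    [10, -378, 0, 0]
  ]
}}

```text
clock: 3.22
ee_pos: [0.5087, -0.1884, 0.2508]
tcp_rot: [0.007, -3.141, -0.002]
ft_force: [-1.3, -0.1, 0.6]
width: 0.0425
grip_force: 0.0
```

Run:
```python
from h import *
np.set_printoptions(precision=4,suppress=True)
c=cam('wrist');im=env.get_image('wrist');save(im,'w2.png');print(env.sense()['ee_pos'],env.sense()['clock'])
for d in env.outline_of('wrist','disc_a'):
    ys,xs=np.nonzero(d['pixels']);print('out',round(d['p'],2),xs.min(),xs.max(),ys.min(),ys.max(),len(xs))
for n,p in dict(a=(.455,-.310),b=(.581,-.202),c=(.476,-.066),d=(.460,-.174),va=(.618,-.07),vb=(.618,-.325)).items():
    print(n,'foot',w2pix(c,[*p,.005]),'top',w2pix(c,[*p,.08]))
```

```text
[ 0.5087 -0.1884  0.2508] 3.275
out 0.95 136 184 93 138 1676
out 0.82 252 269 112 132 281
out 0.74 326 365 119 147 781
out 0.68 226 257 189 230 913
a foot [162.478 115.547] top [142.599  119.6223]
b foot [242.4846 202.8163] top [240.6639 223.8405]
c foot [340.4095 131.884 ] top [359.8005 139.4436]
d foot [262.4734 119.7101] top [264.8796 124.6869]
va foot [328.82  225.786] top [343.7236 250.5975]
vb foot [162.2386 225.2315] top [144.9628 249.9624]
```

View pics/w2.png

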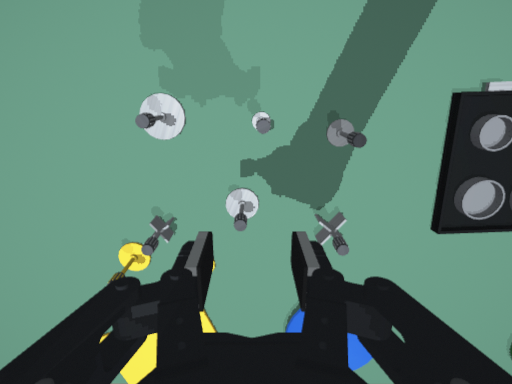

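The wrist view shows disc feet at a (162,116), b (242,203), c (341,132) and d (262,122). All of them match the positions I estimated. I'll pick c first.

Call:
{"op": "arm_command", "data": {
  "plan": [
    [33, 122, 50, 0],
    [33, 122, 90, 0],
    [33, 122, 90, 0],
    [33, 122, 90, 0],
    [33, 122, 120, 0],
    [33, 122, 150, 0],
    [33, 122, 175, 0],
    [33, 122, 191, 0],
    [33, 122, 191, 0],
    [33, 122, 191, 0]
  ]
}}

```text
clock: 4.58
ee_pos: [0.4764, -0.0695, 0.0612]
tcp_rot: [0.0, 3.139, -0.0]
ft_force: [0.3, -0.1, 0.6]
width: 0.0427
grip_force: 0.0
```

Run:
```python
from h import *
im=env.get_image('wrist');save(im,'w3.png');s=env.sense();print(s['ee_pos'],s['ft_force'],s['clock']);go(.476,-.066,.06)
```

```text
[ 0.47646123 -0.06935711  0.06129028] [-0.68024448  0.84556384  0.0272326 ] 4.625
shift [0.5 3.4 1.3] turn -0.0
```

View pics/w3.png

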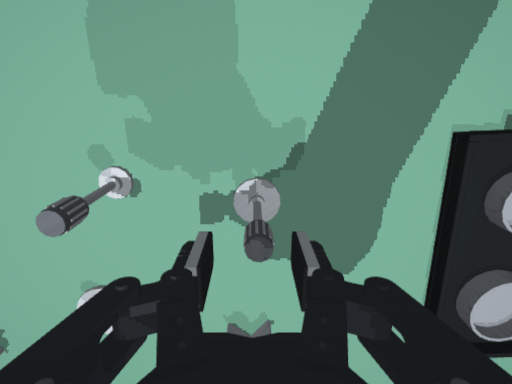

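The coupling is at (259,245) and sits about 3.5 mm to +y of the pad midline. I'll correct for that and close.

Call:
{"op": "arm_command", "data": {
  "plan": [
    [0, 3.5, 1, 0],
    [0, 3.5, 1, 0]
  ]
}}

```text
clock: 4.88
ee_pos: [0.4755, -0.0649, 0.0595]
tcp_rot: [-0.002, 3.141, 0.001]
ft_force: [-0.2, 0.5, -0.3]
width: 0.0423
grip_force: 0.0
```

Call:
{"op": "arm_command", "data": {
  "plan": [
    [0, 0, 0, 0],
    [0, 0, 0, 0],
    [0, 0, 0, 0],
    [0, 0, 0, 0],
    [0, 0, 0, 0],
    [0, 0, 0, 0]
  ],
  "claw": 0,
  "grip_force": 40
}}

```text
clock: 5.62
ee_pos: [0.4753, -0.0656, 0.0593]
tcp_rot: [-0.0, 3.141, -0.0]
ft_force: [-0.2, 0.2, 4.1]
width: 0.0127
grip_force: 39.2
```

Run:
```python
from h import *
im=env.get_image('wrist');save(cv2.resize(im[150:350,130:390],None,fx=3,fy=3),'w4.png')
```

```text
(no output)
```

View pics/w4.png

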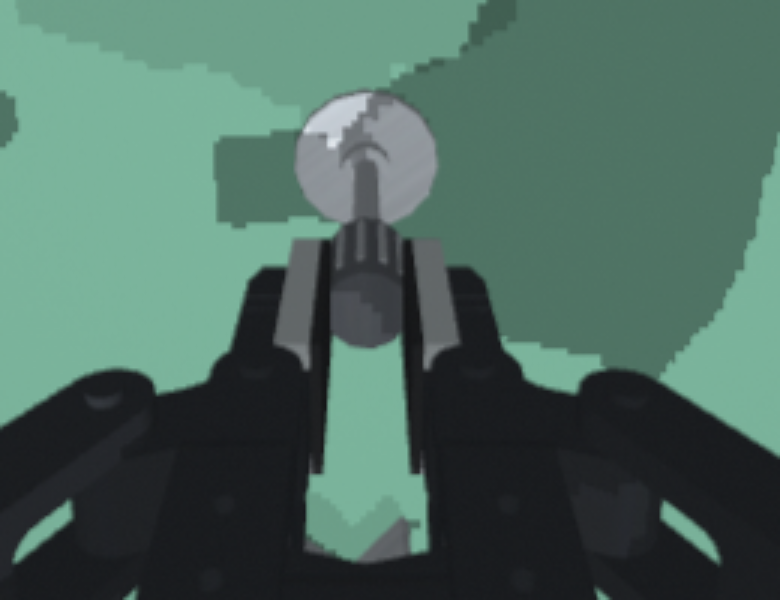

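The coupling is held squarely between the pads and the foot is upright. Next I'll lift it and carry it above well c.

Call:
{"op": "arm_command", "data": {
  "plan": [
    [0, 0, -30, 0],
    [0, 0, -80, 0],
    [-30, 60, -100, 0],
    [-50, 110, -100, 0],
    [-75, 160, -100, 0],
    [-90, 207.5, -100, 0],
    [-90, 207.5, -80, 0],
    [-90, 207.5, -60, 0],
    [-90, 207.5, -60, 0]
  ]
}}

```text
clock: 6.8
ee_pos: [0.5623, 0.1415, 0.1162]
tcp_rot: [0.001, -3.136, 0.004]
ft_force: [-0.7, -0.5, -1.5]
width: 0.0131
grip_force: 39.1
```

Run:
```python
from h import *
im=env.get_image('wrist');save(im,'w5.png');s=env.sense();print(s['ee_pos'],s['ft_force'],s['clock'],s['width'],s['grip_force']);go(.5655,.142,.070)
c=cam('wrist');p=s['ee_pos'];print('foot px',w2pix(c,[p[0],p[1],p[2]-.054]),'well',w2pix(c,[.5655,.142,.023]))
```

```text
[0.56363586 0.14156595 0.11761879] [ 0.24082303  0.44970266 -0.45468228] 6.85 0.012919257476577769 39.10046696662903
shift [-2.   0.5 47.6] turn 0.0
foot px [252.12434307 201.83228375] well [252.63070603 188.58102966]
```

View pics/w5.png

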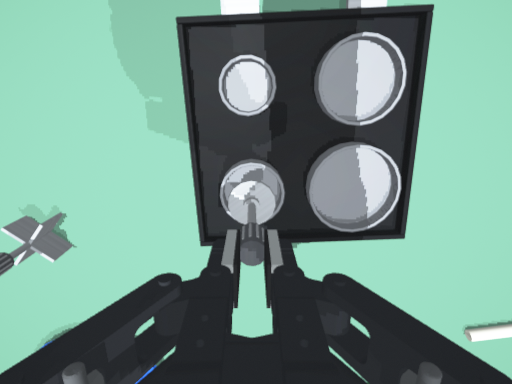

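The foot shows at (252,202) over well c at (252,190), as predicted. I'll lower it.

Call:
{"op": "arm_command", "data": {
  "plan": [
    [0, 0, 15, 0],
    [0, 0, 30, 0],
    [0, 0, 42, 0],
    [0, 0, 49, 0],
    [0, 0, 49.5, 0],
    [0, 0, 49.5, 0]
  ]
}}

```text
clock: 7.6
ee_pos: [0.5653, 0.142, 0.0698]
tcp_rot: [-0.0, 3.141, 0.0]
ft_force: [0.6, 0.0, -0.6]
width: 0.0126
grip_force: 39.1
```

Call:
{"op": "arm_command", "data": {
  "plan": [
    [0, 0, 0, 0],
    [0, 0, 0, 0],
    [0, 0, 0, 0],
    [0, 0, 0, 0]
  ],
  "claw": 45
}}

```text
clock: 8.1
ee_pos: [0.5651, 0.1421, 0.0697]
tcp_rot: [-0.001, 3.141, 0.0]
ft_force: [-0.2, 0.2, 0.5]
width: 0.0386
grip_force: 0.0
```

Call:
{"op": "arm_command", "data": {
  "plan": [
    [0, 0, -15, 0],
    [0, 0, -60, 0],
    [0, 0, -120, 0],
    [0, 0, -120, 0]
  ]
}}

```text
clock: 8.6
ee_pos: [0.5702, 0.143, 0.1972]
tcp_rot: [0.001, 3.128, 0.008]
ft_force: [-0.2, -0.0, -0.7]
width: 0.0385
grip_force: 0.0
```

Run:
```python
from h import *
im=env.get_image('wrist');save(im,'w6.png');s=env.sense();print(s['ee_pos'],s['clock']);go(.46,-.174,.19)
```

```text
[0.56778915 0.14257601 0.1939684 ] 8.65
shift [ 107.8 -316.6    2.1] turn -0.0
```

View pics/w6.png

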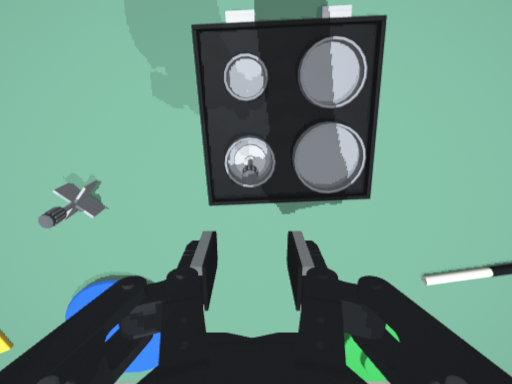

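Disc c stands upright in its well at (249,163). Next is d.

Call:
{"op": "arm_command", "data": {
  "plan": [
    [104, -316, 0, 0],
    [104, -316, 0, 0],
    [104, -316, 0, 0],
    [104, -316, 0, 0],
    [104, -316, 0, 0],
    [104, -316, 0, 0],
    [104, -316, 0, 0],
    [104, -316, 30, 0],
    [104, -316, 70, 0],
    [104, -316, 100, 0],
    [104, -316, 120, 0],
    [104, -316, 130, 0],
    [104, -316, 130, 0],
    [104, -316, 130, 0]
  ]
}}

```text
clock: 10.4
ee_pos: [0.462, -0.1738, 0.0603]
tcp_rot: [-0.002, 3.14, -0.0]
ft_force: [0.3, 0.7, 1.0]
width: 0.0383
grip_force: 0.0
```

Run:
```python
from h import *
im=env.get_image('wrist');save(cv2.resize(im[100:350,100:400],None,fx=2,fy=2),'w7.png');s=env.sense();print(s['ee_pos'],s['clock'],s['ft_force']);go(.461,-.174,.06)
```

```text
[ 0.46213238 -0.17400115  0.0604496 ] 10.45 [-0.97562952  1.39655523 -0.24141529]
shift [1.1 0.  0.4] turn 0.001
```

View pics/w7.png

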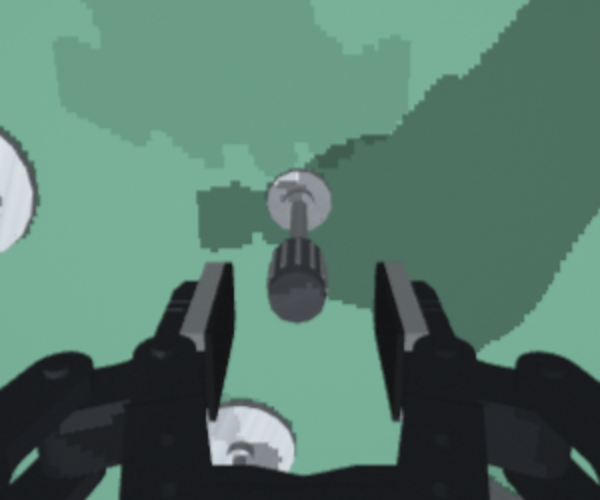

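The coupling is about 2 mm to -y and 2 mm to -x of centre. I'll correct and close.

Call:
{"op": "arm_command", "data": {
  "plan": [
    [2, -2, 0, 0],
    [2, -2, 0, 0]
  ]
}}

```text
clock: 10.7
ee_pos: [0.4592, -0.1765, 0.0601]
tcp_rot: [0.001, 3.141, -0.0]
ft_force: [0.3, -0.8, 0.5]
width: 0.0387
grip_force: 0.0
```

Call:
{"op": "arm_command", "data": {
  "plan": [
    [0, 0, 0, 0],
    [0, 0, 0, 0],
    [0, 0, 0, 0],
    [0, 0, 0, 0],
    [0, 0, 0, 0]
  ],
  "claw": 0
}}

```text
clock: 11.32
ee_pos: [0.4595, -0.1761, 0.0599]
tcp_rot: [-0.0, 3.141, -0.0]
ft_force: [0.1, 1.2, 4.3]
width: 0.0129
grip_force: 39.2
```

Call:
{"op": "arm_command", "data": {
  "plan": [
    [0, 0, -30, 0],
    [0, 0, -80, 0],
    [-13.5, 60, -80, 0],
    [-13.5, 120, -80, 0],
    [-13.5, 180, -80, 0],
    [-13.5, 240, -80, 0],
    [-13.5, 290, -80, 0],
    [-13.5, 313.5, -80, 0],
    [-13.5, 313.5, -60, 0],
    [-13.5, 313.5, -60, 0],
    [-13.5, 313.5, -60, 0]
  ]
}}

```text
clock: 12.7
ee_pos: [0.4723, 0.1367, 0.1194]
tcp_rot: [-0.001, -3.141, 0.001]
ft_force: [1.1, -0.3, -0.9]
width: 0.0127
grip_force: 39.1
```

Run:
```python
from h import *
im=env.get_image('wrist');save(im,'w8.png');s=env.sense();print(s['ee_pos'],s['ft_force'],s['clock'],s['width'],s['grip_force']);go(.473,.1375,.0705)
```

```text
[0.47277482 0.13681385 0.11981219] [ 0.17058969 -0.74000807 -1.07700764] 12.75 0.012571318717182457 39.09659564495087
shift [-0.2  0.7 49.3] turn -0.001
```

View pics/w8.png

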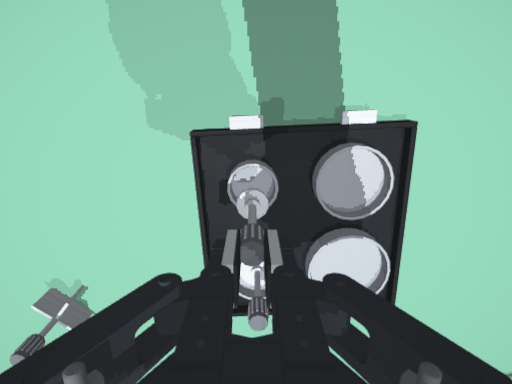

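Disc d is lined up over the smallest well: the foot shows at (253,205) and the well at (252,186). I'll lower it, release, and go on to b.

Call:
{"op": "arm_command", "data": {
  "plan": [
    [1, 0.5, 15, 0],
    [1, 0.5, 30, 0],
    [1, 0.5, 42, 0],
    [1, 0.5, 49, 0],
    [1, 0.5, 49.5, 0],
    [1, 0.5, 49.5, 0]
  ]
}}

```text
clock: 13.5
ee_pos: [0.4718, 0.138, 0.0702]
tcp_rot: [-0.0, 3.141, 0.0]
ft_force: [0.6, 1.0, -0.3]
width: 0.0126
grip_force: 39.1
```

Call:
{"op": "arm_command", "data": {
  "plan": [
    [0, 0, 0, 0],
    [0, 0, 0, 0],
    [0, 0, 0, 0],
    [0, 0, 0, 0]
  ],
  "claw": 45
}}

```text
clock: 14.0
ee_pos: [0.4716, 0.138, 0.0702]
tcp_rot: [-0.0, 3.141, 0.0]
ft_force: [0.3, -0.1, -0.0]
width: 0.0384
grip_force: 0.0
```

Call:
{"op": "arm_command", "data": {
  "plan": [
    [0, 0, -15, 0],
    [0, 0, -60, 0],
    [0, 0, -120, 0],
    [0, 0, -120, 0],
    [0, 0, -120, 0]
  ]
}}

```text
clock: 14.62
ee_pos: [0.4716, 0.138, 0.1909]
tcp_rot: [-0.0, 3.141, 0.002]
ft_force: [0.1, -1.0, -0.1]
width: 0.0381
grip_force: 0.0
```

Run:
```python
from h import *
s=env.sense();print(s['ee_pos'],s['clock']);go(.581,-.202,.19)
im=env.get_image('wrist');save(im,'w9.png')
```

```text
[0.47163815 0.1380245  0.19089059] 14.625
shift [-109.3 -340.     0.7] turn 0.0
```

View pics/w9.png

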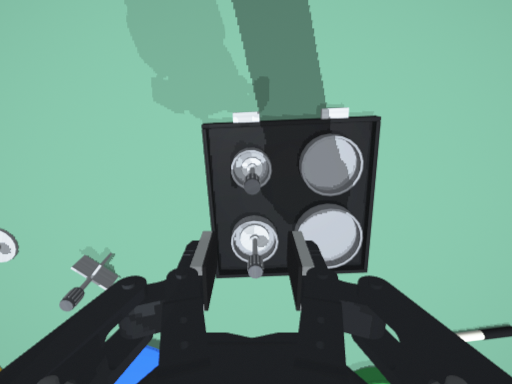

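Discs d (251,168) and c (254,240) both stand upright in their wells. Now b.

Call:
{"op": "arm_command", "data": {
  "plan": [
    [-109, -341, 0, 0],
    [-109, -341, 0, 0],
    [-109, -341, 0, 0],
    [-109, -341, 0, 0],
    [-109, -341, 0, 0],
    [-109, -341, 0, 0],
    [-109, -341, 0, 0],
    [-109, -341, 30, 0],
    [-109, -341, 70, 0],
    [-109, -341, 100, 0],
    [-109, -341, 120, 0],
    [-109, -341, 130.5, 0],
    [-109, -341, 130.5, 0],
    [-109, -341, 130.5, 0]
  ]
}}

```text
clock: 16.42
ee_pos: [0.5817, -0.2034, 0.0608]
tcp_rot: [-0.0, 3.139, -0.001]
ft_force: [-0.2, -0.6, -0.6]
width: 0.0384
grip_force: 0.0
```

```bash
cat > chk.py <<'E'
from h import *
import sys
c=cam('wrist');im=env.get_image('wrist');s=env.sense();print(s['ee_pos'],s['clock'],s['ft_force'])
save(im,sys.argv[1])
for d in env.outline_of('wrist','disc_a'):
    m=d['pixels'];ys,xs=np.nonzero(m)
    if not(200<xs.mean()<300): continue
    r={y:xs[ys==y] for y in range(ys.min(),ys.max()+1,6) if (ys==y).any()}
    print(round(d['p'],2),xs.min(),xs.max(),ys.min(),ys.max(),[(y,round(x.mean(),1),len(x)) for y,x in r.items()])
p=s['ee_pos'];print('expect foot',w2pix(c,[p[0],p[1],.005]),'top',w2pix(c,[p[0],p[1],.08]))
E
python3 chk.py w10.png
```

```text
[ 0.58176324 -0.20349875  0.06096858] 16.475 [ 0.50315746  0.33450824 -0.54709501]
0.66 221 283 171 261 [(171, np.float64(252.0), 13), (177, np.float64(251.5), 38), (183, np.float64(252.0), 51), (189, np.float64(252.5), 58), (195, np.float64(252.5), 62), (201, np.float64(252.5), 62), (207, np.float64(252.0), 61), (213, np.float64(251.5), 56), (219, np.float64(251.5), 50), (225, np.float64(251.5), 36), (231, np.float64(252.0), 27), (237, np.float64(253.0), 29), (243, np.float64(252.5), 30), (249, np.float64(252.5), 28), (255, np.float64(253.5), 26), (261, np.float64(252.0), 11)]
expect foot [251.95052186 200.79280011] top [251.87174462 248.58541695]
```

Disc b is centred between the fingers, so I'll close, lift high and carry it to well b.

Call:
{"op": "arm_command", "data": {
  "plan": [
    [0, 0, 0, 0],
    [0, 0, 0, 0],
    [0, 0, 0, 0],
    [0, 0, 0, 0],
    [0, 0, 0, 0]
  ],
  "claw": 0
}}

```text
clock: 17.15
ee_pos: [0.5813, -0.203, 0.0604]
tcp_rot: [-0.0, 3.14, 0.0]
ft_force: [-1.0, 1.3, 6.2]
width: 0.0126
grip_force: 39.2
```

Call:
{"op": "arm_command", "data": {
  "plan": [
    [0, 0, -30, 0],
    [0, 0, -80, 0],
    [0, 0, -130, 0],
    [15, 50, -135, 0],
    [29, 105, -135, 0],
    [43, 160, -135, 0],
    [57, 215, -135, 0],
    [71, 270, -135, 0],
    [85, 325, -135, 0],
    [98, 380, -135, 0],
    [110, 425, -135, 0],
    [112, 434, -135, 0],
    [112, 434, -135, 0],
    [112, 434, -135, 0]
  ]
}}

```text
clock: 18.9
ee_pos: [0.4691, 0.2284, 0.1942]
tcp_rot: [-0.005, -3.141, 0.002]
ft_force: [-0.0, -0.2, -0.8]
width: 0.0124
grip_force: 39.1
```

```bash
python3 chk.py w11.png
python3 - <<'E'
from h import *
go(.4695,.231,.0708);c=cam('wrist');p=env.sense()['ee_pos'];print('carried foot',w2pix(c,[p[0],p[1],p[2]-.055]))
E
```

```text
[0.46922385 0.22843232 0.1943112 ] 18.95 [-0.09931342  0.09759384 -1.19703507]
0.92 221 284 172 264 [(172, np.float64(250.0), 15), (178, np.float64(251.5), 40), (184, np.float64(251.5), 52), (190, np.float64(252.0), 59), (196, np.float64(252.0), 63), (202, np.float64(252.5), 64), (208, np.float64(252.5), 62), (214, np.float64(252.5), 58), (220, np.float64(252.5), 50), (226, np.float64(252.5), 36), (232, np.float64(251.5), 24), (238, np.float64(251.5), 22), (244, np.float64(251.5), 24), (250, np.float64(251.5), 24), (256, np.float64(251.5), 24), (262, np.float64(251.5), 18)]
expect foot [252.28711682 163.78489763] top [252.25841057 180.58858327]
shift [ -0.3   2.4 123.6] turn -0.004
carried foot [252.08398492 201.19217586]
```

Call:
{"op": "arm_command", "data": {
  "plan": [
    [0, 0, 40, 0],
    [0, 0, 70, 0],
    [0, 0, 95, 0],
    [0, 0, 112, 0],
    [0, 0, 121, 0],
    [0, 0, 125, 0],
    [0, 0, 125, 0],
    [0, 0, 125, 0]
  ]
}}

```text
clock: 20.0
ee_pos: [0.4691, 0.2313, 0.0703]
tcp_rot: [-0.0, 3.14, 0.001]
ft_force: [0.3, 0.5, -0.1]
width: 0.0123
grip_force: 39.1
```

Call:
{"op": "arm_command", "data": {
  "plan": [
    [0, 0, 0, 0],
    [0, 0, 0, 0],
    [0, 0, 0, 0],
    [0, 0, 0, 0]
  ],
  "claw": 45
}}

```text
clock: 20.5
ee_pos: [0.4685, 0.231, 0.0697]
tcp_rot: [-0.0, 3.142, 0.0]
ft_force: [0.7, 0.2, -0.3]
width: 0.0384
grip_force: 0.0
```

Call:
{"op": "arm_command", "data": {
  "plan": [
    [0, 0, -15, 0],
    [0, 0, -60, 0],
    [0, 0, -120, 0],
    [0, 0, -130, 0],
    [0, 0, -130, 0]
  ]
}}

```text
clock: 21.12
ee_pos: [0.4692, 0.2314, 0.2011]
tcp_rot: [-0.0, 3.139, 0.003]
ft_force: [0.1, 0.5, -0.5]
width: 0.0387
grip_force: 0.0
```

```bash
python3 chk.py w12.png
python3 - <<'E'
from h import *
go(.455,-.310,.20)
E
```

```text
[0.46806104 0.23081292 0.19945381] 21.175 [-0.85378422 -0.58230311 -0.67566791]
0.85 232 270 145 188 [(145, np.float64(251.0), 11), (151, np.float64(251.0), 31), (157, np.float64(251.0), 37), (163, np.float64(251.0), 39), (169, np.float64(251.5), 38), (175, np.float64(251.5), 32), (181, np.float64(251.0), 19), (187, np.float64(251.0), 9)]
0.58 221 281 134 194 [(134, np.float64(248.0), 7), (140, np.float64(251.5), 36), (146, np.float64(249.5), 32), (152, np.float64(249.7), 24), (158, np.float64(251.5), 22), (164, np.float64(250.0), 21), (170, np.float64(250.1), 21), (176, np.float64(250.4), 25), (182, np.float64(250.5), 32), (188, np.float64(250.6), 29), (194, np.float64(250.5), 8)]
expect foot [251.21343799 161.18189719] top [251.19041201 177.1765073 ]
shift [  12.6 -540.4   -0.9] turn 0.0
```

View pics/w12.png

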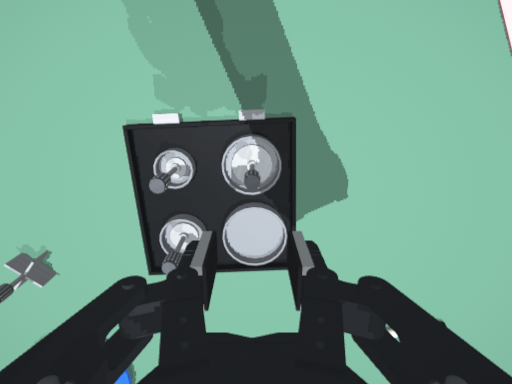

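Discs b, c and d stand upright in their wells at (251,165), (174,168) and (182,237). Now a.

Call:
{"op": "arm_command", "data": {
  "plan": [
    [13, -541, 0, 0],
    [13, -541, 0, 0],
    [13, -541, 0, 0],
    [13, -541, 0, 0],
    [13, -541, 0, 0],
    [13, -541, 0, 0],
    [13, -541, 0, 0],
    [13, -541, 0, 0],
    [13, -541, 0, 0],
    [13, -541, 0, 0],
    [13, -541, 0, 0],
    [13, -541, 40, 0],
    [13, -541, 80, 0],
    [13, -541, 110, 0],
    [13, -541, 130, 0],
    [13, -541, 140, 0],
    [13, -541, 140, 0],
    [13, -541, 140, 0]
  ]
}}

```text
clock: 23.48
ee_pos: [0.4566, -0.3106, 0.0607]
tcp_rot: [-0.0, 3.14, -0.001]
ft_force: [-0.6, 0.7, -0.4]
width: 0.0384
grip_force: 0.0
```

```bash
python3 chk.py w13.png
```

```text
[ 0.45662666 -0.31067017  0.0607641 ] 23.525 [ 0.7775005  -0.09192786  0.28124143]
0.89 213 290 161 260 [(161, np.float64(252.5), 4), (167, np.float64(250.0), 41), (173, np.float64(250.5), 56), (179, np.float64(251.5), 66), (185, np.float64(251.0), 71), (191, np.float64(251.0), 75), (197, np.float64(251.0), 77), (203, np.float64(251.5), 76), (209, np.float64(251.5), 74), (215, np.float64(251.5), 68), (221, np.float64(251.0), 61), (227, np.float64(251.0), 49), (233, np.float64(251.5), 30), (239, np.float64(252.0), 29), (245, np.float64(251.0), 29), (251, np.float64(251.0), 27), (257, np.float64(251.0), 19)]
expect foot [252.01513995 200.80552094] top [251.91763186 248.61824398]
```

Disc a is centred as well.

Call:
{"op": "arm_command", "data": {
  "plan": [
    [0, 0, 0, 0],
    [0, 0, 0, 0],
    [0, 0, 0, 0],
    [0, 0, 0, 0],
    [0, 0, 0, 0]
  ],
  "claw": 0
}}

```text
clock: 24.2
ee_pos: [0.4561, -0.3109, 0.0601]
tcp_rot: [0.0, 3.14, -0.002]
ft_force: [-0.1, -1.7, 4.7]
width: 0.0125
grip_force: 39.2
```

Call:
{"op": "arm_command", "data": {
  "plan": [
    [0, 0, -30, 0],
    [0, 0, -80, 0],
    [0, 0, -130, 0],
    [-10, 50, -135, 0],
    [-20, 103, -135, 0],
    [-30, 156, -135, 0],
    [-40, 209, -135, 0],
    [-50, 262, -135, 0],
    [-60, 315, -135, 0],
    [-70, 368, -135, 0],
    [-80, 421, -135, 0],
    [-90, 474, -135, 0],
    [-100, 520, -135, 0],
    [-106, 544.5, -135, 0],
    [-106, 544.5, -135, 0],
    [-106, 544.5, -135, 0]
  ]
}}

```text
clock: 26.2
ee_pos: [0.5614, 0.231, 0.1941]
tcp_rot: [-0.005, -3.14, 0.004]
ft_force: [0.7, -0.6, -1.9]
width: 0.0125
grip_force: 39.1
```

```bash
python3 chk.py w14.png
python3 - <<'E'
from h import *
go(.562,.234,.0705);c=cam('wrist');p=env.sense()['ee_pos'];print('carried foot',w2pix(c,[p[0],p[1],p[2]-.055]))
E
```

```text
[0.56159328 0.23064303 0.19439027] 26.25 [ 0.0347778  -0.15342051 -0.19716455]
0.9 231 274 62 108 [(62, np.float64(252.5), 10), (68, np.float64(253.0), 31), (74, np.float64(252.0), 39), (80, np.float64(252.5), 44), (86, np.float64(252.5), 44), (92, np.float64(252.5), 42), (98, np.float64(252.5), 36), (104, np.float64(252.5), 24)]
0.57 212 289 163 261 [(163, np.float64(249.0), 15), (169, np.float64(251.0), 43), (175, np.float64(251.0), 57), (181, np.float64(250.5), 66), (187, np.float64(250.5), 72), (193, np.float64(251.0), 77), (199, np.float64(250.5), 78), (205, np.float64(251.0), 77), (211, np.float64(251.0), 73), (217, np.float64(250.5), 68), (223, np.float64(251.0), 61), (229, np.float64(251.5), 26), (235, np.float64(252.0), 23), (241, np.float64(252.0), 23), (247, np.float64(252.0), 23), (253, np.float64(251.5), 24), (259, np.float64(250.0), 15)]
expect foot [252.13688486 164.00735253] top [251.99378546 180.79916886]
shift [ -0.4   3.3 124.1] turn -0.004
carried foot [252.12333658 201.2197338 ]
```

Call:
{"op": "arm_command", "data": {
  "plan": [
    [0, 0.5, 40, 0],
    [0, 0.5, 70, 0],
    [0, 0.5, 95, 0],
    [0, 0.5, 112, 0],
    [0, 0.5, 121, 0],
    [0, 0.5, 125, 0],
    [0, 0.5, 125, 0],
    [0, 0.5, 125, 0]
  ]
}}

```text
clock: 27.3
ee_pos: [0.5622, 0.2354, 0.0704]
tcp_rot: [-0.0, 3.14, 0.001]
ft_force: [0.9, 0.4, -1.3]
width: 0.0126
grip_force: 39.2
```

Call:
{"op": "arm_command", "data": {
  "plan": [
    [0, 0, 0, 0],
    [0, 0, 0, 0],
    [0, 0, 0, 0],
    [0, 0, 0, 0]
  ],
  "claw": 45
}}

```text
clock: 27.8
ee_pos: [0.5616, 0.235, 0.0697]
tcp_rot: [-0.0, 3.141, 0.0]
ft_force: [-0.3, -0.8, -0.3]
width: 0.0387
grip_force: 0.0
```

Call:
{"op": "arm_command", "data": {
  "plan": [
    [0, 0, -15, 0],
    [0, 0, -60, 0],
    [0, 0, -120, 0],
    [0, 0, -150, 0],
    [0, 0, -150, 0],
    [0, 0, -150, 0]
  ]
}}

```text
clock: 28.55
ee_pos: [0.5609, 0.2348, 0.2193]
tcp_rot: [0.0, -3.141, 0.0]
ft_force: [-0.3, -0.5, 0.1]
width: 0.0385
grip_force: 0.0
```

Run:
```python
from h import *
a=env.get_image('scene');b=env.get_image('wrist')
save(np.vstack([cv2.resize(a[130:280,90:420],None,fx=1.55,fy=1.55,interpolation=2)[:, :512],b])[:600],'fin.png');s=env.sense();print(s['clock'],s['ee_pos'],s['width'])
```

```text
28.65 [0.56021761 0.2346219  0.21790999] 0.03844460769460654
```

View pics/fin.png

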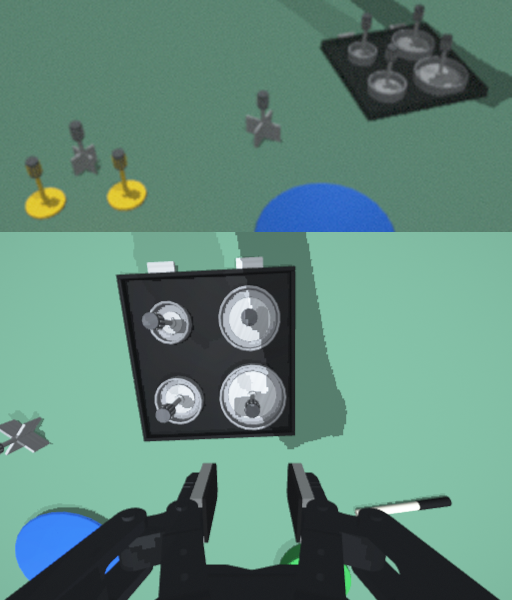

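The final picture shows all four discs upright in their matching wells, both vanes and the yellow look-alikes still standing, and the gripper clear.

```bash
python3 -c "
from rig import env
print(env.job_done())"
```

```text
the job is handed in; nothing more can be done
None
```

All four disc spindles stand upright in their matching wells, the vane spindles were left standing where they were, and the job was handed in at about 29 s of the 112 s allowed.

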